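Show the star printing block to the camera

TASK

Take the blue star printing block out of the rack by its bare wooden top strip, keeping the fingers off the inked design, and hold it up for the camera: the star upright, facing the lens square on, centred in front of it and about 25 cm from it. The camera is tilted down a little, so lean the block back to match. Finish while still holding the block there, still and clear of everything; leave the camera, the other blocks, the paint jar and the ink roller as they are.

Things in the scene. Friction and masses are not known exactly. Their poses are not given: they have to be found in the camera images.
- star_block: the block to show: plywood board 15 mm thick (x), 100 wide (y), 140 tall (z), 140 to 220 g, standing in a groove, blue dab on its top edge. Origin: centre of the underside; z up the board; its front with lino and blue eight-pointed star looks to -x. The front's top 40 mm and bottom 25 mm and all the back are bare wood; grip the top 40 mm across the thickness
- star_lino: its inked design: lino plate 90 mm wide (y), 75 tall (z), 5 thick, glued on the board's front, with a raised blue star 65 mm across. Origin: centre of the design on its front surface, at (-12.5, 0, 62.5) mm in the block's frame; axes as the block's, the design looks to -x
- ring_block: neighbouring block of the same size and make with a yellow ring on its lino and a yellow dab on its top edge; stays in its groove
- bars_block: neighbouring block of the same size and make with red bars on its lino and a red dab on its top edge; stays in its groove
- rack: fixed wooden rack 238 mm long (x), 120 wide (y), 30 high; grooves along y at x = -80, 0 and 80 mm, 18 mm wide, floor 8 mm above the table. Origin: centre of its underside. The three blocks stand upright in the grooves in any order, all with their designs to the rack's -x
- lens (a point): centre of the lens's front glass (black barrel 50 mm across), 200 to 280 mm above the table. The camera looks along this frame's -x, tilted down 0.1 to 0.4 rad; y level; z its own up. Body 108 mm wide, 34 deep, 62 tall, on a tilting head and clamp held by friction only (shift if pushed); stand: base 170 x 140 mm, column 22 thick, 296 high, about 135 mm behind the lens
- paint_jar: loose white paint jar with a screw cap, 60 mm across and 75 mm high; origin: centre of its underside
- brayer: loose ink roller lying flat: black rubber roller 80 mm wide and 32 mm thick centred 70 mm along its x, wooden handle 26 mm thick from x = -90 to 0 mm; origin: on the table under the handle's front end

How it is judged:
By the outcome, as a careful person would: the job done as asked, in the order asked, and still so for the second after the job is handed in, while the arm keeps its last pose, push and grip.
It also fails if it takes over 38 s, if anything falls off the work surface, if the arm or the gripper's body presses on something with over 40 N, if the wrist force passes 120 N, or if a joint passes its speed limit or range.

ROBOT

A 6-joint arm with a two-finger parallel gripper is mounted at the origin on the work surface. World frame = base frame: x ahead of the robot, y to its left, z up, the work surface at z = 0. Lengths are in m, angles in degrees, forces in N, time in s.
With the tool pointing down it reaches from about 0.4 to 0.825 m from the base axis. Payload 7 kg.
Tool frame: the origin (TCP) lies at the very end of the fingers, on their centre line; the grasp point (between the pads) lies 19 mm behind it; z points along the fingers, y is the line along which they close (so a half turn about z gives the same grasp; the last joint's range is limited). The gripper opens to 88 mm and grips with 3 to 60 N. Pads are 19 mm wide; open, the fingers measure 130 mm over their backs; the gripper's body (78 mm by 193 mm) begins 47 mm behind the grasp point.
Start: joints at [-58.092, 20.546, 0.682, 0, -70.136, -16.507], TCP at [0.179, -0.651, 0.227] pointing down, gripper open.
Joint ranges: [-176.03, 176.03], [-82.01, 121.73], [-58.28, 71.71], [-173.87, 95.51], [-174.79, -0.11], [-173.66, 173.66]. Speed limits (degrees/s): [136.94, 136.94, 172.46, 180, 180, 180].

INTERFACE

Orientations are given as [roll, pitch, yaw] about the fixed x, y, z axes, in that order (R = Rz(yaw) Ry(pitch) Rx(roll)).
In Python, from plant import ctrl, cams, workorder gives the robot as it stands.
- The arm moves only by the tool play_rows, never from a script. Its argument "motion" is a list of rows, each an object of numbers: "x", "y", "z": the shift along the tool's x, y, z normalised to -1 to 1, where 1 is 0.025 m; "rx", "ry", "rz": the turn, a rotation vector about the tool's x, y, z normalised to -1 to 1, where 1 is 4 degrees. A call has 1 to 20 rows; each row shifts and turns the commanded pose from where the row before left it, along the tool's axes as they then stand; what a row does not reach is not made up. A row lasts 1/8 s, in which the tool goes at most 62.5 mm and 10.7 degrees, less where a joint would pass 70% of its speed; a pose out of reach is approached as far as the arm can. A call with a number of a shift or a turn outside -1 to 1 is refused whole. A call with a gripper value outside its range is refused whole. "fingers" is the opening, from -1 (shut) to 1 (fully open), set as the call begins (left out, the last holds). The fingers move at their own pace and stop on an object; the grip force is fixed at half the most. Time passes only in rows, so rows that do not move let the fingers close. It gives the time, the measured TCP pose, the force, the opening and the grip force at its end, in the units of the state.
- ctrl.get_obs(): the state, without advancing time (a new reading comes with each control period).
- cams.snapshot(name): name is "side" or "top" or "wrist"; returns the picture (480x640x3 uint8, blue, green, red); there is no depth.
- cams.get_calibration(name): a dict with "vertical_fov" (degrees; the focal length in pixels is half the picture's height over the tangent of half this angle, whatever the lens; pixels are square), "cx", "cy" (the principal point, pixels), "position" and "rotation" of the camera in the world. Camera axes: x right, y up, looking along -z (the intrinsics and any distortion apply to the point x, -y, -z); pixel columns grow to the right and rows downward; lengths in m; the calibration is good to about 2 mm. A picture is of the moment at which its call begins: read the wrist's pose just before it. get_calibration takes no time and is no camera call; for the wrist camera it gives the pose at the moment of the call.
- workorder.close_job(): hands the job in; it is judged then, once.
The state is a dict: "clock": time; "joint_pos": joint angles; "qvel": joint speeds; "tau": joint torques, N m; "tool_pos": TCP position; "orientation": TCP orientation; "force": force on the tool from outside, world axes, zero at the start; "moment": the same for the moment, N m; "opening": finger opening in m; "gripper_force": force on a finger pad.
Only numpy, scipy, OpenCV 4.12 (cv2) and the standard library are available. Lean on these libraries where they do the work, as an engineer would, in place of code of your own. Each camera call takes 0.05 s, during which the arm holds its last target. There are 200 camera calls.

## Working session

There is one attempt and no reset: what is moved stays moved. The work goes in short steps, Python scripts to look and compute and a tool call to move; the robot and the scene stay as the last step left them, time stands still between calls to the robot, and variables do not carry over. Pictures are saved under pics/ and viewed, at most 10 in all, crops included, and the job is handed in when it is done.

Besides the shell and the picture viewer there is one more tool, called after "Request:" as name(argument=value, ...), one argument or row to a line, values as JSON. play_rows: Moves the arm, as the interface text tells. Its arguments: {"type":"object","properties":{"motion":{"type":"array"},"fingers":{"type":"number"}},"required":["motion"]}

```bash
ls; mkdir -p pics; python3 - <<'E'
from plant import ctrl,cams
import cv2
for n in ("side","top","wrist"):
    c=cams.get_calibration(n); print(n,c)
    cv2.imwrite(f"pics/{n}0.png",cams.snapshot(n))
o=ctrl.get_obs(); print(o)
E
```

```text
pics
side {'vertical_fov': 45.7406054134743, 'cx': 307.40530746646556, 'cy': 233.1451551372017, 'position': array([0.41806069, 1.15097445, 0.98224854]), 'rotation': array([  53.89075137,    0.6921665 , -173.13974637])}
top {'vertical_fov': 50.549777367969746, 'cx': 324.7748147202755, 'cy': 246.01003096634255, 'position': array([0.48836651, 0.03258469, 1.24854067]), 'rotation': array([  4.01078745,   0.57200237, -88.97364006])}
wrist {'vertical_fov': 66.03563322701203, 'cx': 320.01085108255916, 'cy': 245.4348958406985, 'position': array([ 0.11417938, -0.66850201,  0.38430457]), 'rotation': array([-1.43308961e+01, -8.43984127e-02,  1.05407400e+02])}
{'clock': 0.15, 'joint_pos': array([-5.80911437e+01,  2.05827642e+01,  6.46289593e-01, -1.34377106e-02,
       -7.01372745e+01, -1.65047034e+01]), 'qvel': array([ 0.16238922, -0.02939042,  0.11002534,  0.13761039,  0.0082407 ,
        0.00409746]), 'tau': array([-1.67517096e-04, -5.83276463e+01,  2.93293190e+01,  7.00130671e+00,
        8.76732229e-03, -1.32686932e-04]), 'tool_pos': array([ 0.17913968, -0.65040917,  0.22583667]), 'orientation': array([ 1.79925700e+02, -8.83993606e-03, -1.64600415e+02]), 'force': array([-0.44114719, -0.47277279, -0.0664839 ]), 'moment': array([ 0.04553886, -0.0057928 ,  0.00958016]), 'gripper_force': 0.0, 'opening': 0.08776237719016738}
```

View pics/side0.png

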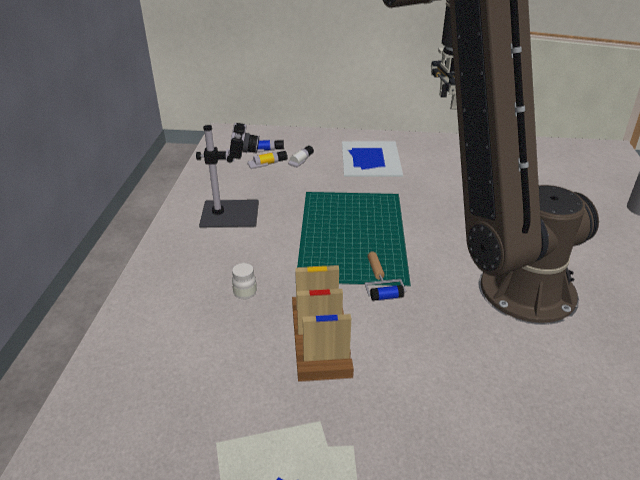

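View pics/top0.png

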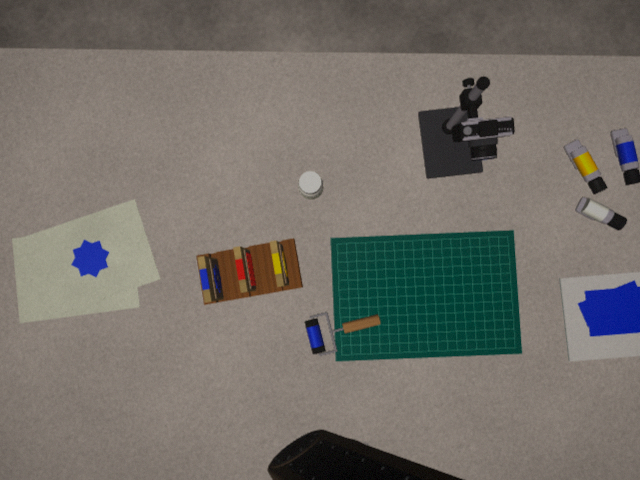

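```bash
python3 - <<'E'
import cv2,numpy as np
s=cv2.imread("pics/side0.png");t=cv2.imread("pics/top0.png")
a=cv2.resize(s[115:195,190:300],(400,291),interpolation=cv2.INTER_CUBIC)
b=cv2.resize(s[255:385,285:360],(173,300),interpolation=cv2.INTER_CUBIC)
c=cv2.resize(t[70:185,410:525],(300,300),interpolation=cv2.INTER_CUBIC)
d=cv2.resize(t[230:310,190:310],(450,300),interpolation=cv2.INTER_CUBIC)
o=np.zeros((600,800,3),np.uint8)
o[:291,:400]=a;o[:300,420:593]=b;o[300:,:300]=c;o[300:,320:770]=d
o=np.clip(o.astype(float)*1.5,0,255).astype(np.uint8)
cv2.imwrite("pics/m1.png",o)
E
```

```text
(no output)
```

View pics/m1.png

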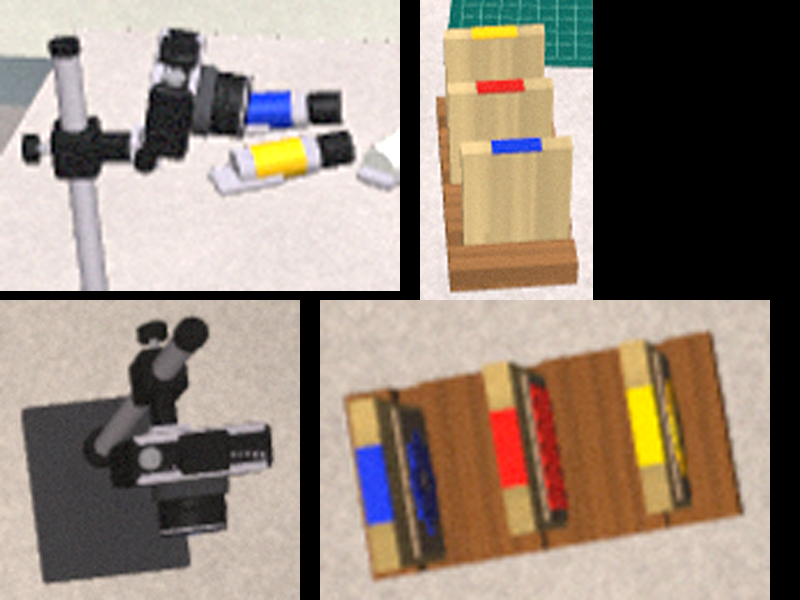

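The side view shows the star block (blue dab at 326,318) nearest that camera, with the camera lens at about (255,143) looking toward the robot. In the top view, the blue dab is at (205,278), the fronts face right (about -y), and the lens is at about (483,158).

```bash
cat > h.py <<'E'
import numpy as np,cv2
from scipy.spatial.transform import Rotation as R
def ray(c,uv):
    f=240/np.tan(np.radians(c["vertical_fov"])/2)
    d=np.array([(uv[0]-c["cx"])/f,-(uv[1]-c["cy"])/f,-1])
    d=R.from_euler("xyz",c["rotation"],degrees=True).apply(d)
    return np.array(c["position"]),d/np.linalg.norm(d)
def tri(obs):
    A=np.zeros((3,3));b=np.zeros(3);L=[]
    for c,uv in obs:
        p,d=ray(c,uv);M=np.eye(3)-np.outer(d,d);A+=M;b+=M@p;L.append((p,M))
    x=np.linalg.solve(A,b);return x,[round(float(np.linalg.norm(M@(x-p))),4) for p,M in L]
def plane(c,uv,z):
    p,d=ray(c,uv);return p+d*(z-p[2])/d[2]
def proj(c,X):
    f=240/np.tan(np.radians(c["vertical_fov"])/2)
    q=R.from_euler("xyz",c["rotation"],degrees=True).inv().apply(np.asarray(X)-c["position"])
    return np.array([c["cx"]-f*q[0]/q[2],c["cy"]+f*q[1]/q[2]])
def dab(im,col,area):
    h=cv2.cvtColor(im,cv2.COLOR_BGR2HSV)
    lo,hi={"blue":((112,150,60),(128,255,255)),"yellow":((22,180,80),(32,255,255))}[col]
    m=cv2.inRange(h,lo,hi);n,l,s,c=cv2.connectedComponentsWithStats(m)
    return [(s[i].tolist(),c[i].round(1).tolist()) for i in range(1,n) if s[i][4]>area]
E
python3 - <<'E'
from h import *
from plant import cams
S,T=cams.get_calibration("side"),cams.get_calibration("top")
s=cv2.imread("pics/side0.png");t=cv2.imread("pics/top0.png")
for col in("blue","yellow"): print(dab(s,col,15),dab(t,col,15))
print("lens",tri([(S,(257,143)),(T,(483.5,159))]))
print("dab blue",tri([(S,(326.5,318)),(T,(205,278))]))
print("dab yel",tri([(S,(317.5,269)),(T,(278.5,264))]))
print("dab red",tri([(S,(319.5,293)),(T,(239.5,271))]))
print("jar",tri([(S,(243,269)),(T,(311,184))]),"base",plane(T,(450,143),0))
E
```

```text
[([258, 140, 12, 10, 102], [263.8, 144.8]), ([349, 148, 36, 21, 611], [367.2, 157.3]), ([377, 286, 22, 14, 237], [388.0, 292.3]), ([316, 315, 22, 6, 108], [326.4, 317.7])] [([617, 141, 21, 24, 346], [626.6, 152.2]), ([72, 240, 37, 37, 886], [89.9, 258.0]), ([200, 269, 10, 20, 141], [204.2, 278.7]), ([213, 269, 7, 24, 39], [215.6, 279.7]), ([579, 281, 61, 55, 2569], [612.4, 310.0]), ([307, 325, 17, 23, 271], [314.7, 336.1])]
[([259, 153, 15, 10, 118], [266.7, 157.9]), ([308, 266, 19, 6, 87], [316.6, 268.7])] [([577, 153, 19, 22, 251], [586.1, 163.3]), ([272, 253, 10, 22, 162], [276.5, 263.1]), ([283, 259, 3, 13, 18], [284.1, 264.9])]
lens (array([ 0.74042207, -0.27097841,  0.24138979]), [0.0013, 0.0013])
dab blue (array([0.49084607, 0.3039986 , 0.14429548]), [0.0006, 0.0006])
dab yel (array([0.52528086, 0.14519439, 0.14186773]), [0.0006, 0.0006])
dab red (array([0.51022289, 0.22948555, 0.1447858 ]), [0.0023, 0.0023])
jar (array([0.71802809, 0.08095335, 0.07158142]), [0.0023, 0.0023]) base [ 0.83830833 -0.26077075  0.        ]
```

Request:
play_rows(
  motion=[
    {"x":-1,"y":0.36,"z":-0.36},
    {"x":-1,"y":0.36,"z":-0.36},
    {"x":-1,"y":0.36,"z":-0.36},
    {"x":-1,"y":0.36,"z":-0.36},
    {"x":-1,"y":0.36,"z":-0.36},
    {"x":-1,"y":0.36,"z":-0.36},
    {"x":-1,"y":0.36,"z":-0.36},
    {"x":-1,"y":0.36,"z":-0.36},
    {"x":-1,"y":0.36,"z":-0.36},
    {"x":-1,"y":0.36,"z":-0.36},
    {"x":-1,"y":0.36,"z":-0.36},
    {"x":-1,"y":0.36,"z":-0.36,"ry":-1},
    {"x":-1,"y":0.36,"z":-0.36,"ry":-1},
    {"x":-1,"y":0.36,"ry":-1},
    {"x":-1,"y":0.36,"ry":-1},
    {"ry":-1},
    {"ry":-1},
    {"ry":-1},
    {"ry":-1},
    {"ry":-1},
  ],
  fingers=0.1,
)

```text
$.motion[0]: bad value
```

```bash
python3 - <<'E'
from plant import ctrl,cams
import cv2,json
c=cams.get_calibration("wrist");print(c)
im=cams.snapshot("wrist");cv2.imwrite("pics/w1.png",im)
json.dump({k:(v.tolist() if hasattr(v,'tolist') else v) for k,v in c.items()},open("w1.json","w"))
print(ctrl.get_obs())
E
```

```text
{'vertical_fov': 66.03563322701203, 'cx': 320.01085108255916, 'cy': 245.4348958406985, 'position': array([ 0.11418666, -0.66853782,  0.38442644]), 'rotation': array([-1.43312761e+01, -7.17936356e-02,  1.05408586e+02])}
{'clock': 0.2, 'joint_pos': array([-5.80925156e+01,  2.05754341e+01,  6.53070192e-01, -8.96907718e-03,
       -7.01359578e+01, -1.65062662e+01]), 'qvel': array([ 0.01474009, -0.03633371,  0.19519375,  0.02460153, -0.00928606,
        0.01734663]), 'tau': array([-7.49867786e-05, -5.82555342e+01,  2.92986345e+01,  6.99278802e+00,
        8.28736142e-03, -1.41301944e-04]), 'tool_pos': array([ 0.17913955, -0.65049074,  0.225985  ]), 'orientation': array([ 1.79941686e+02, -8.48561243e-03, -1.64601829e+02]), 'force': array([-0.55040342,  0.02065977,  0.52962354]), 'moment': array([ 0.05223287, -0.01684824,  0.00898913]), 'gripper_force': 0.0, 'opening': 0.08800849631289724}
```

View pics/w1.png

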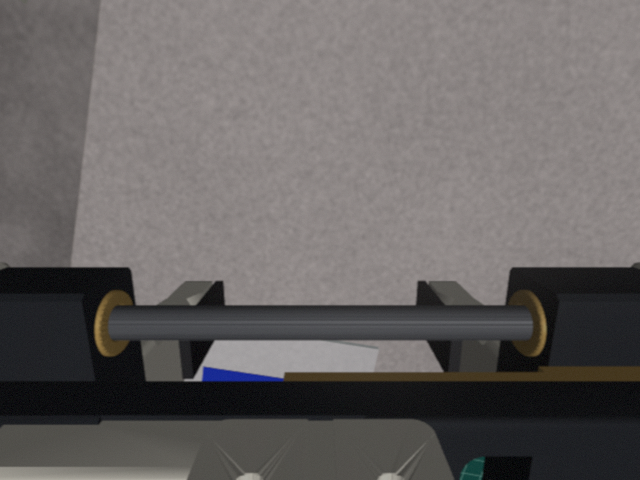

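Request:
play_rows(
  motion=[
    {"x":-0.95,"y":0.9,"z":-0.13,"rx":0,"ry":0,"rz":0},
    {"x":-0.95,"y":0.9,"z":-0.13,"rx":0,"ry":0,"rz":0},
    {"x":-0.95,"y":0.9,"z":-0.13,"rx":0,"ry":0,"rz":0},
    {"x":-0.95,"y":0.9,"z":-0.13,"rx":0,"ry":0,"rz":0},
    {"x":-0.95,"y":0.9,"z":-0.13,"rx":0,"ry":0,"rz":0},
    {"x":-0.95,"y":0.9,"z":-0.13,"rx":0,"ry":0,"rz":0},
    {"x":-0.95,"y":0.9,"z":-0.13,"rx":0,"ry":0,"rz":0},
    {"x":-0.95,"y":0.9,"z":-0.13,"rx":0,"ry":0,"rz":0},
    {"x":-0.95,"y":0.9,"z":-0.13,"rx":0,"ry":0,"rz":0},
    {"x":-0.95,"y":0.9,"z":-0.13,"rx":0,"ry":0,"rz":0},
    {"x":-0.95,"y":0.9,"z":-0.13,"rx":0,"ry":0,"rz":0},
    {"x":-0.95,"y":0.9,"z":-0.13,"rx":0,"ry":0,"rz":0},
    {"x":-0.95,"y":0.9,"z":-0.13,"rx":0,"ry":0,"rz":0},
    {"x":-0.95,"y":0.9,"z":-0.13,"rx":0,"ry":0,"rz":0},
    {"x":-0.95,"y":0.9,"z":-0.13,"rx":0,"ry":0,"rz":0},
    {"x":-0.95,"y":0.9,"z":-0.13,"rx":0,"ry":0,"rz":0},
  ],
  fingers=0.1,
)

```text
clock: 2.2
tool_pos: [0.4503, -0.2017, 0.2787]
orientation: [180.0, 0.0, -164.6]
force: [0.3, -0.6, 1.6]
opening: 0.0482
gripper_force: 0.0
```

Request:
play_rows(
  motion=[
    {"x":-0.48,"y":0.96,"z":-0.06,"rx":0,"ry":0,"rz":0},
    {"x":-0.48,"y":0.96,"z":-0.06,"rx":0,"ry":0,"rz":0},
    {"x":-0.48,"y":0.96,"z":-0.06,"rx":0,"ry":0,"rz":0},
    {"x":-0.48,"y":0.96,"z":-0.06,"rx":0,"ry":0,"rz":0},
    {"x":-0.48,"y":0.96,"z":-0.06,"rx":0,"ry":0,"rz":0},
    {"x":-0.48,"y":0.96,"z":-0.06,"rx":0,"ry":0,"rz":0},
    {"x":-0.48,"y":0.96,"z":-0.06,"rx":0,"ry":0,"rz":0},
    {"x":-0.48,"y":0.96,"z":-0.06,"rx":0,"ry":0,"rz":0},
    {"x":-0.48,"y":0.96,"z":-0.06,"rx":0,"ry":0,"rz":0},
    {"x":-0.48,"y":0.96,"z":-0.06,"rx":0,"ry":0,"rz":0},
    {"x":-0.48,"y":0.96,"z":-0.06,"rx":0,"ry":0,"rz":0},
    {"x":-0.48,"y":0.96,"z":-0.06,"rx":0,"ry":0,"rz":0},
    {"x":-0.48,"y":0.96,"z":-0.06,"rx":0,"ry":0,"rz":0},
    {"x":-0.48,"y":0.96,"z":-0.06,"rx":0,"ry":0,"rz":0},
    {"x":-0.48,"y":0.96,"z":-0.06,"rx":0,"ry":0,"rz":0},
    {"x":-0.48,"y":0.96,"z":-0.06,"rx":0,"ry":0,"rz":0},
    {"x":-0.48,"y":0.96,"z":-0.06,"rx":0,"ry":0,"rz":0},
    {"x":-0.48,"y":0.96,"z":-0.06,"rx":0,"ry":0,"rz":0.6},
    {"x":-0.48,"y":0.96,"z":-0.06,"rx":0,"ry":0,"rz":0.6},
  ],
)

```text
clock: 4.58
tool_pos: [0.5501, 0.299, 0.307]
orientation: [-180.0, -0.0, -169.5]
force: [-0.0, -0.7, -0.2]
opening: 0.048
gripper_force: 0.0
```

```bash
cat >> h.py <<'E'
def shot(name):
    import json
    from plant import cams
    c=cams.get_calibration("wrist");im=cams.snapshot("wrist");cv2.imwrite(f"pics/{name}.png",im)
    json.dump({k:(v.tolist() if hasattr(v,'tolist') else v) for k,v in c.items()},open(name+".json","w"))
    return c,im
def load(name):
    import json
    return json.load(open(name+".json")),cv2.imread(f"pics/{name}.png")
E
python3 -c "
from h import *
c,im=shot('w2');print(c['position'],c['rotation'])"
```

```text
[0.48378099 0.2865854  0.46562188] [-1.43338969e+01  7.88108503e-03  1.00544180e+02]
```

View pics/w2.png

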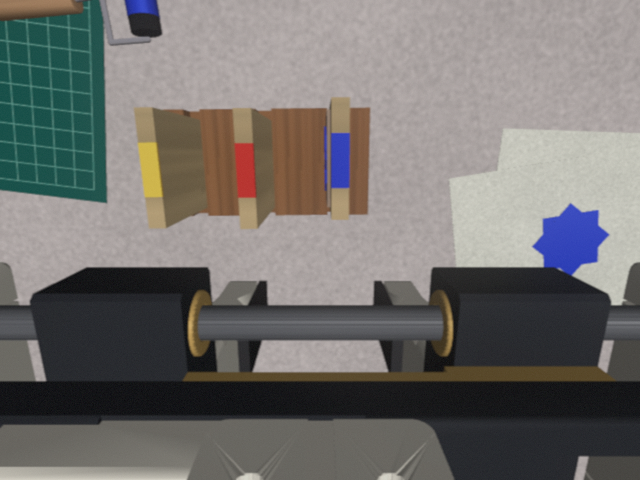

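```bash
python3 - <<'E'
from h import *
from plant import cams
c,im=load('w2')
roi=im[85:235,322:360];h=cv2.cvtColor(roi,cv2.COLOR_BGR2HSV)
print("col",[h[25,k].tolist() for k in(2,10,18,26,34)],[h[75,k].tolist() for k in(2,6,10,18,26,34)])
wood=cv2.inRange(h,(15,60,140),(30,160,255))|cv2.inRange(h,(105,100,120),(130,255,255))
wood[:, :8]=0
for r in (15,20,30,40,50,100,110,120,130): 
    x=np.nonzero(wood[r])[0]; print(r+85,(x.min()+322,x.max()+322) if len(x) else None)
k=np.nonzero(wood.sum(1)>255*8)[0];print("rows",k.min()+85,k.max()+85)
m=cv2.findContours(wood,cv2.RETR_EXTERNAL,cv2.CHAIN_APPROX_NONE,offset=(322,85))[0];q=max(m,key=cv2.contourArea);print(cv2.minAreaRect(q))
S,T=cams.get_calibration("side"),cams.get_calibration("top")
b=[x for x in dab(im,"blue",100)];print(b)
print(tri([(c,(340,160.5)),(S,(326.4,317.7))]),tri([(c,(340,160.5)),(S,(326.4,317.7)),(T,(204.4,278.7))]))
(cx,cy),_,_=cv2.minAreaRect(q)
for z in(.144,.148): print(z,plane(c,(cx,cy),z),plane(c,(340.5,98),z),plane(c,(340,218),z))
E
```

```text
col [[12, 122, 121], [19, 81, 157], [19, 80, 162], [19, 84, 158], [12, 117, 122]] [[159, 62, 94], [11, 58, 140], [117, 179, 177], [117, 183, 183], [119, 162, 179], [11, 118, 117]]
100 (np.int64(331), np.int64(349))
105 (np.int64(332), np.int64(348))
115 (np.int64(332), np.int64(349))
125 (np.int64(332), np.int64(349))
135 (np.int64(331), np.int64(349))
185 (np.int64(331), np.int64(348))
195 (np.int64(332), np.int64(348))
205 (np.int64(331), np.int64(349))
215 (np.int64(331), np.int64(348))
rows 98 219
((340.0, 160.0), (54.0, 18.0), 90.0)
[([126, 0, 32, 16, 412], [141.4, 6.4]), ([332, 134, 17, 53, 901], [340.0, 160.0]), ([534, 205, 74, 71, 3127], [570.4, 239.6])]
(array([0.48935713, 0.30461623, 0.14582614]), [0.0011, 0.0011]) (array([0.48952527, 0.30474238, 0.1459793 ]), [0.0013, 0.0009, 0.0004])
0.144 [0.48790775 0.30456404 0.144     ] [0.43950523 0.29529768 0.144     ] [0.53680141 0.3143445  0.144     ]
0.148 [0.48785642 0.30434044 0.148     ] [0.44005589 0.29518932 0.148     ] [0.536142   0.31399926 0.148     ]
```

The wrist view shows the star block's top strip at columns 331–349, rows 98–219, with its front facing left (-y). It triangulates to a centre of (0.488, 0.3045) and a top at z ≈ 0.147.

Request:
play_rows(
  motion=[
    {"x":0.6,"y":0.17,"z":0.9,"rx":0,"ry":0,"rz":0},
    {"x":0.6,"y":0.17,"z":0.9,"rx":0,"ry":0,"rz":0},
    {"x":0.6,"y":0.17,"z":0.9,"rx":0,"ry":0,"rz":0},
    {"x":0.6,"y":0.16,"z":0.9,"rx":0,"ry":0,"rz":0},
    {"x":0,"y":0,"z":0.8,"rx":0,"ry":0,"rz":0},
    {"x":0,"y":0,"z":0.8,"rx":0,"ry":0,"rz":0},
    {"x":0,"y":0,"z":0.8,"rx":0,"ry":0,"rz":0},
    {"x":0,"y":0,"z":0.8,"rx":0,"ry":0,"rz":0},
    {"x":0,"y":0,"z":0.5,"rx":0,"ry":0,"rz":0},
    {"x":0,"y":0,"z":0.38,"rx":0,"ry":0,"rz":0},
    {"x":0,"y":0,"z":0,"rx":0,"ry":0,"rz":0},
    {"x":0,"y":0,"z":0,"rx":0,"ry":0,"rz":0},
  ],
)

```text
clock: 6.12
tool_pos: [0.488, 0.3029, 0.1156]
orientation: [180.0, 0.0, -169.4]
force: [-0.1, -0.3, -0.7]
opening: 0.0483
gripper_force: 0.0
```

Request:
play_rows(
  motion=[
    {"x":0,"y":0,"z":0,"rx":0,"ry":0,"rz":0},
    {"x":0,"y":0,"z":0,"rx":0,"ry":0,"rz":0},
    {"x":0,"y":0,"z":0,"rx":0,"ry":0,"rz":0},
    {"x":0,"y":0,"z":0,"rx":0,"ry":0,"rz":0},
    {"x":0,"y":0,"z":0,"rx":0,"ry":0,"rz":0},
    {"x":0,"y":0,"z":0,"rx":0,"ry":0,"rz":0},
  ],
  fingers=-1,
)

```text
clock: 6.88
tool_pos: [0.4877, 0.3028, 0.1152]
orientation: [180.0, 0.0, -169.4]
force: [-1.4, 0.6, 0.7]
opening: 0.0146
gripper_force: 30.0
```

Request:
play_rows(
  motion=[
    {"x":0,"y":0,"z":-0.3,"rx":0,"ry":0,"rz":0},
    {"x":0,"y":0,"z":-0.6,"rx":0,"ry":0,"rz":0},
    {"x":0,"y":0,"z":-1,"rx":0,"ry":0,"rz":0},
    {"x":0,"y":0,"z":-1,"rx":0,"ry":0,"rz":0},
    {"x":0,"y":0,"z":-1,"rx":0,"ry":0,"rz":0},
    {"x":0,"y":0,"z":-1,"rx":0,"ry":0,"rz":0},
    {"x":0,"y":0,"z":-1,"rx":0,"ry":0,"rz":0},
    {"x":0,"y":0,"z":-1,"rx":0,"ry":0,"rz":0},
    {"x":0,"y":0,"z":-0.6,"rx":0,"ry":0,"rz":0},
    {"x":0,"y":0,"z":-0.3,"rx":0,"ry":0,"rz":0},
  ],
)

```text
clock: 8.12
tool_pos: [0.4877, 0.3024, 0.3112]
orientation: [180.0, 0.0, -169.4]
force: [0.2, 0.1, -1.0]
opening: 0.015
gripper_force: 30.0
```

Request:
play_rows(
  motion=[
    {"x":0.15,"y":-0.4,"z":0,"rx":0,"ry":0,"rz":-1},
    {"x":0.36,"y":-0.8,"z":0,"rx":0,"ry":0,"rz":-1},
    {"x":0.4,"y":-0.8,"z":0,"rx":0,"ry":0,"rz":-1},
    {"x":0.44,"y":-0.77,"z":0,"rx":0,"ry":0,"rz":-1},
    {"x":0.49,"y":-0.74,"z":0,"rx":0,"ry":0,"rz":-1},
    {"x":0.54,"y":-0.7,"z":0,"rx":0,"ry":0,"rz":-1},
    {"x":0.59,"y":-0.66,"z":0,"rx":0,"ry":0,"rz":-1},
    {"x":0.63,"y":-0.62,"z":0,"rx":0,"ry":0,"rz":-1},
    {"x":0.67,"y":-0.57,"z":0,"rx":0,"ry":0,"rz":-1},
    {"x":0.71,"y":-0.52,"z":0,"rx":0,"ry":0,"rz":-1},
    {"x":0.75,"y":-0.47,"z":0,"rx":0,"ry":0,"rz":-1},
    {"x":0.78,"y":-0.41,"z":0,"rx":0,"ry":0,"rz":-1},
    {"x":0.81,"y":-0.36,"z":0,"rx":0,"ry":0,"rz":-1},
    {"x":0.83,"y":-0.3,"z":0,"rx":0,"ry":0,"rz":-1},
    {"x":0.85,"y":-0.25,"z":0,"rx":0,"ry":0,"rz":-1},
    {"x":0.87,"y":-0.19,"z":0,"rx":0,"ry":0,"rz":-1},
    {"x":0.88,"y":-0.12,"z":0,"rx":0,"ry":0,"rz":-1},
    {"x":0.88,"y":-0.06,"z":0,"rx":0,"ry":0,"rz":-1},
    {"x":0.88,"y":0,"z":0,"rx":0,"ry":0,"rz":-1},
    {"x":0.88,"y":0.05,"z":0,"rx":0,"ry":0,"rz":-0.85},
  ],
)

```text
clock: 10.62
tool_pos: [0.4313, -0.1252, 0.3095]
orientation: [179.9, -0.0, -89.9]
force: [0.1, -0.2, -1.5]
opening: 0.0146
gripper_force: 30.0
```

Request:
play_rows(
  motion=[
    {"x":0.88,"y":0.1,"z":0,"rx":1,"ry":0,"rz":0},
    {"x":0.88,"y":0.1,"z":0,"rx":1,"ry":0,"rz":0},
    {"x":0.88,"y":0.1,"z":0,"rx":1,"ry":0,"rz":0},
    {"x":0.88,"y":0.1,"z":0,"rx":0.75,"ry":0,"rz":0},
    {"x":0.8,"y":0.1,"z":0,"rx":0,"ry":0,"rz":0},
    {"x":0.4,"y":0.1,"z":0,"rx":0,"ry":0,"rz":0},
    {"x":0,"y":0,"z":0,"rx":0,"ry":0,"rz":0},
  ],
)

```text
clock: 11.5
tool_pos: [0.4168, -0.2428, 0.3071]
orientation: [-165.1, 0.0, -90.1]
force: [-0.9, 0.4, -1.2]
opening: 0.015
gripper_force: 30.0
```

```bash
python3 -c "
from h import *
c,im=shot('w3');print(c['position'],c['rotation'])
from plant import ctrl; o=ctrl.get_obs();print(o['clock'],o['tool_pos'],o['orientation'],o['joint_pos'])"
```

```text
[ 0.37504116 -0.30957329  0.46035817] [-14.38543761  14.89030326 179.92706664]
11.55 [ 0.4169803  -0.24247701  0.30727623] [-1.65062675e+02  2.21821958e-02 -9.00541014e+01] [ -8.66621296  -9.12278386 -23.10010372  -2.54692282 -61.27334709
   9.54439712]
```

View pics/w3.png

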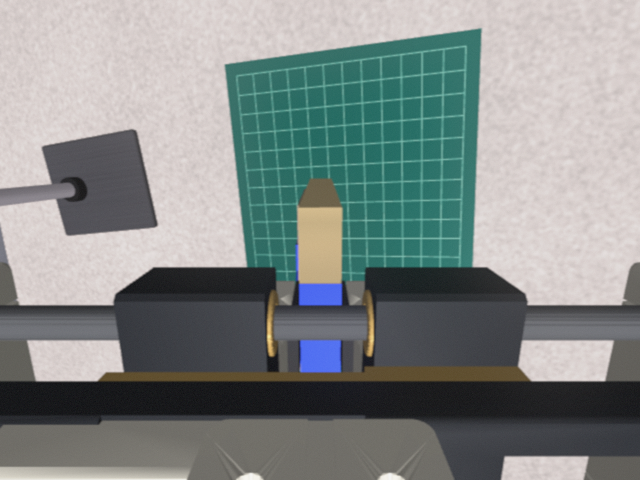

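Camera head is off-frame to the left (stand base at about (100,185)), and the block is held centred in the fingers at (320,240). I'll tilt further to see the head.

Request:
play_rows(
  motion=[
    {"x":0,"y":0,"z":0,"rx":1,"ry":0,"rz":0},
    {"x":0,"y":0,"z":0,"rx":1,"ry":0,"rz":0},
    {"x":0,"y":0,"z":0,"rx":1,"ry":0,"rz":0},
    {"x":0,"y":0,"z":0,"rx":1,"ry":0,"rz":0},
    {"x":0,"y":0,"z":0,"rx":1,"ry":0,"rz":0},
    {"x":0,"y":0,"z":0,"rx":1,"ry":0,"rz":0},
    {"x":0,"y":0,"z":0,"rx":1,"ry":0,"rz":0},
    {"x":0,"y":0,"z":0,"rx":0,"ry":0,"rz":0},
  ],
)

```text
clock: 12.55
tool_pos: [0.4165, -0.2421, 0.3073]
orientation: [-137.0, 0.1, -90.0]
force: [0.2, 0.4, -1.2]
opening: 0.0147
gripper_force: 30.0
```

```bash
python3 -c "
from h import *
c,im=shot('w4');print(c['position'],c['rotation'])"
```

```text
[ 0.30769475 -0.30891133  0.42333931] [-14.45358468  42.92781158 179.91625967]
```

Request:
play_rows(
  motion=[
    {"x":-1,"y":-0.5,"z":-0.5,"rx":0,"ry":0,"rz":0},
    {"x":-1,"y":-0.5,"z":-0.5,"rx":0,"ry":0,"rz":0},
    {"x":-1,"y":-0.5,"z":-0.5,"rx":0,"ry":0,"rz":0},
    {"x":-1,"y":-0.5,"z":-0.5,"rx":0,"ry":0,"rz":0},
    {"x":0,"y":0,"z":0,"rx":0,"ry":0,"rz":0},
  ],
)

```text
clock: 13.22
tool_pos: [0.4206, -0.1402, 0.3801]
orientation: [-136.8, -0.0, -89.6]
force: [-0.3, -1.0, -2.0]
opening: 0.0149
gripper_force: 30.0
```

```bash
python3 -c "
from h import *
c,im=shot('w5');print(c['position'],c['rotation'])
c4,a=load('w4')
for k in((c4),(c)): print(proj(k,(.74,-.271,.241)))
cv2.imwrite('pics/m2.png',np.hstack([cv2.resize(x,(400,300)) for x in(a,im)]))"
```

```text
[ 0.31183877 -0.20755881  0.49586189] [ -14.31268406   43.14733279 -179.57696419]
[152.49543955 184.91321221]
[206.2366127   94.43584038]
```

View pics/m2.png

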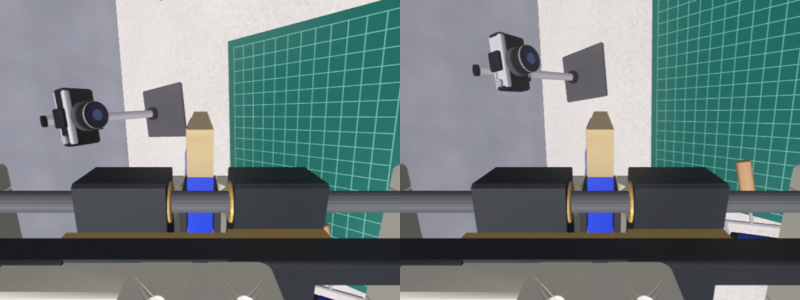

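Both views show the camera head clearly: lens at about (155,184) in w4 and (211,93) in w5. Next I'll enlarge both to pick points.

```bash
python3 - <<'E'
from h import *
o=[]
for n,(x,y) in(("w4",(75,132)),("w5",(135,40))):
    c,im=load(n);r=im[y:y+120,x:x+80] if 0 else im[y:y+120,x:x+100]
    r=cv2.resize(r,None,fx=4,fy=4,interpolation=cv2.INTER_CUBIC)
    r=np.clip(255*(r/255.)**.6,0,255).astype(np.uint8)
    for k in range(0,100,20): cv2.putText(r,str(x+k),(k*4,10),0,.35,(0,0,255));cv2.line(r,(k*4,12),(k*4,18),(0,0,255))
    for k in range(0,120,20): cv2.putText(r,str(y+k),(0,k*4+4),0,.35,(0,0,255));cv2.line(r,(26,k*4),(32,k*4),(0,0,255))
    o.append(r)
cv2.imwrite("pics/m3.png",np.hstack(o))
E
```

```text
(no output)
```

View pics/m3.png

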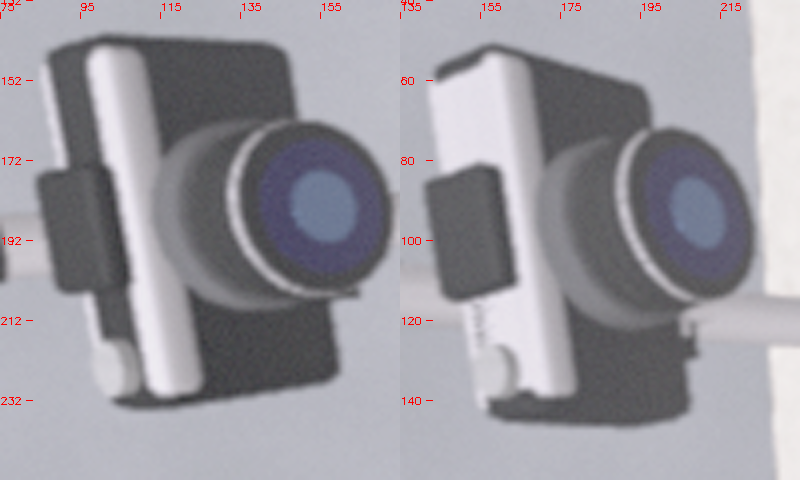

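```bash
cat > lens.py <<'E'
from h import *
from scipy.optimize import least_squares
from plant import cams
C=[];P=[]
for n,s in(("w4",(155,184)),("w5",(211,91))):
    c,im=load(n);h=cv2.cvtColor(im,cv2.COLOR_BGR2HSV);b=im.astype(int)
    m=((b[...,0]-b[...,1]>14)&(b[...,0]>50)).astype(np.uint8)*255
    w=np.zeros_like(m);cv2.circle(w,s,24,255,-1);m&=w
    m=cv2.morphologyEx(m,cv2.MORPH_OPEN,np.ones((3,3),np.uint8))
    q=max(cv2.findContours(m,cv2.RETR_EXTERNAL,cv2.CHAIN_APPROX_NONE)[0],key=cv2.contourArea)
    e=cv2.fitEllipse(q);print(n,e)
    t=np.linspace(0,2*np.pi,60)[:-1];a=np.radians(e[2])
    x=(e[1][0]/2)*np.cos(t);y=(e[1][1]/2)*np.sin(t)
    C.append((c,e[0]));P.append((c,np.c_[e[0][0]+x*np.cos(a)-y*np.sin(a),e[0][1]+x*np.sin(a)+y*np.cos(a)]))
X,err=tri(C);print("lens",X,err)
def nrm(az,ti): return np.array([-np.cos(az)*np.cos(ti),-np.sin(az)*np.cos(ti),-np.sin(ti)])
def f(p):
    n=nrm(p[3],p[4]);r=[]
    for c,uv in P:
        for q in uv:
            o,d=ray(c,q);X=o+d*(n@(p[:3]-o))/(n@d);r.append((np.linalg.norm(X-p[:3])-p[5])*1000)
    return r
s=least_squares(f,[*X,0,.25,.018]);print("circle c",s.x[:3],"az,tilt deg",np.degrees(s.x[3:5]),"r",s.x[5],"rms",np.sqrt(np.mean(s.fun**2)))
c4,c5=C[0][0],C[1][0]
k={"botL":((147,143.3),(197,62)),"botR":((159.5,227),(207.5,143.8)),"topL":((97.5,144),(159,51.5)),"topR":((113,231),(169,139))}
K={a:tri([(c4,u),(c5,v)]) for a,(u,v) in k.items()}
for a in K: print(a,K[a])
B={a:K[a][0] for a in K}
for a,b in(("botL","botR"),("topL","topR"),("botL","topL"),("botR","topR")):
    d=B[b]-B[a];print(a,b,np.linalg.norm(d).round(4),"az",np.degrees(np.arctan2(d[0],-d[1])).round(1),d.round(4))
E
python3 lens.py
```

```text
w4 ((154.7073516845703, 183.07859802246094), (28.259654998779297, 33.20570373535156), 153.330322265625)
w5 ((208.30560302734375, 92.7054443359375), (20.889995574951172, 32.9146614074707), 156.8781280517578)
lens [ 0.7385939  -0.27303972  0.23886007] [0.0, 0.0]
circle c [ 0.73888798 -0.27291513  0.23814261] az,tilt deg [ 7.97032089 11.95106946] r 0.018219673581049343 rms 0.30861297726468
botL (array([ 0.79474977, -0.31804025,  0.2188557 ]), [0.0001, 0.0001])
botR (array([ 0.77626588, -0.21390642,  0.22268776]), [0.0002, 0.0002])
topL (array([ 0.76607912, -0.3155973 ,  0.28318756]), [0.0009, 0.0009])
topR (array([ 0.76717873, -0.21891953,  0.28021894]), [0.0005, 0.0005])
botL botR 0.1058 az -169.9 [-0.0185  0.1041  0.0038]
topL topR 0.0967 az 179.3 [ 0.0011  0.0967 -0.003 ]
botL topL 0.0705 az -94.9 [-0.0287  0.0024  0.0643]
botR topR 0.0585 az -61.1 [-0.0091 -0.005   0.0575]
```

```bash
cat > lens2.py <<'E'
from h import *
import sys
from scipy.optimize import least_squares
from scipy.ndimage import map_coordinates
def nrm(az,ti): return np.array([-np.cos(az)*np.cos(ti),-np.sin(az)*np.cos(ti),-np.sin(ti)])
P=[];C=[]
for n,s in [("w4",(155.5,183)),("w5",(208,91)),("w6",None)][:int(sys.argv[1])]:
    c,im=load(n)
    if s is None: s=tuple(map(float,sys.argv[2:4]))
    g=cv2.GaussianBlur(im.astype(np.float32),(0,0),.6);D=g[...,0]-g[...,1]
    for it in range(3):
        E=[]
        for t in np.linspace(0,2*np.pi,73)[:-1]:
            r=np.arange(0,34,.1);v=map_coordinates(D,[s[1]+r*np.sin(t),s[0]+r*np.cos(t)],order=1)
            b=np.nonzero(v<13)[0]
            if len(b) and r[b[0]]>6:E.append((s[0]+r[b[0]]*np.cos(t),s[1]+r[b[0]]*np.sin(t)))
        E=np.array(E,np.float32);e=cv2.fitEllipse(E);s=e[0]
    print(n,len(E),np.round(e[0],2),np.round(e[1],2),round(e[2],1));P.append((c,E));C.append((c,e[0]))
X,err=tri(C);print("tri",X,err)
def f(p,sel):
    n=nrm(p[3],p[4]);r=[]
    for i in sel:
        c,uv=P[i]
        for q in uv:
            o,d=ray(c,q);Y=o+d*(n@(p[:3]-o))/(n@d);r.append((np.linalg.norm(Y-p[:3])-p[5])*1000)
    return r
s=least_squares(f,[*X,.1,.2,.018],loss="soft_l1",f_scale=.5,args=(range(len(P)),));print("all",s.x[:3].round(4),np.degrees(s.x[3:5]).round(2),s.x[5].round(4),"rms",np.sqrt(np.mean(np.square(f(s.x,range(len(P)))))))
for i in range(len(P)):
    q=least_squares(lambda u:f([*X,*u],[i]),[.1,.2,.018],loss="soft_l1",f_scale=.5);print("single",i,np.degrees(q.x[:2]).round(2),q.x[2].round(4))
E
python3 lens2.py 2
```

```text
w4 72 [154.65 183.14] [29.53 34.4 ] 151.8
w5 72 [208.26  92.68] [22.04 34.01] 156.5
tri [ 0.73828972 -0.27300774  0.23908192] [0.0, 0.0]
all [ 0.7387 -0.2729  0.2382] [ 8.13 11.26] 0.0189 rms 0.3610813288879778
single 0 [7.28 7.49] 0.0188
single 1 [6.98 9.72] 0.0183
```

Request:
play_rows(
  motion=[
    {"x":0,"y":0,"z":0,"rx":-1,"ry":0,"rz":0},
    {"x":0,"y":0,"z":0,"rx":-1,"ry":0,"rz":0},
    {"x":0,"y":0,"z":0,"rx":-1,"ry":0,"rz":0},
    {"x":0,"y":0,"z":0,"rx":-1,"ry":0,"rz":0},
    {"x":0,"y":-0.5,"z":0,"rx":-0.5,"ry":0,"rz":0},
    {"x":0.07,"y":-0.93,"z":0.07,"rx":0,"ry":0,"rz":0},
    {"x":0.07,"y":-0.93,"z":0.07,"rx":0,"ry":0,"rz":0},
    {"x":0.07,"y":-0.93,"z":0.07,"rx":0,"ry":0,"rz":0},
    {"x":0.07,"y":-0.93,"z":0.07,"rx":0,"ry":0,"rz":0},
    {"x":0.07,"y":-0.93,"z":0.07,"rx":0,"ry":0,"rz":0},
    {"x":0,"y":-0.4,"z":0,"rx":0,"ry":0,"rz":0},
    {"x":0,"y":0,"z":0,"rx":0,"ry":0,"rz":0},
  ],
)

```text
clock: 14.78
tool_pos: [0.5492, -0.1525, 0.4279]
orientation: [-155.1, 0.0, -90.1]
force: [-0.3, 0.5, -1.8]
opening: 0.015
gripper_force: 30.0
```

```bash
python3 - <<'E'
from h import *
c,im=shot('w6');print(c['position'],c['rotation']);u=proj(c,(.7385,-.273,.239));print(u)
x,y=int(u[0])-70,int(u[1])-70;x=max(x,0);y=max(y,0);print(x,y)
r=im[y:y+140,x:x+150];r=cv2.resize(r,None,fx=4,fy=4,interpolation=cv2.INTER_CUBIC)
r=np.clip(255*(r/255.)**.6,0,255).astype(np.uint8)
for k in range(0,150,20): cv2.putText(r,str(x+k),(k*4,10),0,.35,(0,0,255))
for k in range(0,140,20): cv2.putText(r,str(y+k),(0,k*4+4),0,.35,(0,0,255))
cv2.imwrite("pics/m4.png",r)
E
python3 - <<'E'
E
```

```text
[ 0.48164782 -0.21917252  0.57187119] [-14.36528904  24.84123635 179.93542613]
[230.25439405  97.68271216]
160 27
```

View pics/m4.png

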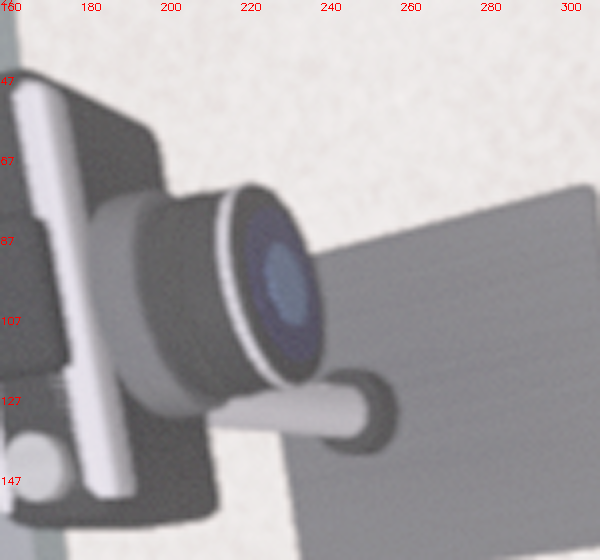

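```bash
python3 lens2.py 3 231 98; python3 - <<'E'
from h import *
c=[load(n)[0] for n in("w4","w5","w6")]
k={"botL":((147,143.3),(197,62),(197.5,59.5)),"botR":((159.5,227),(207.5,143.8),(213.75,152)),
"strL":((109.5,144.5),(166.2,55),(175.5,49.5)),"strR":((125,228),(178.7,137.5),(192.5,149.5))}
B={}
for a in k:
    B[a],e=tri(list(zip(c,k[a])));print(a,B[a].round(4),e)
for a,b in(("botL","botR"),("strL","strR")):
    d=B[b]-B[a];print("az",np.degrees(np.arctan2(-d[0],d[1])),np.linalg.norm(d))
for s in "LR":
    d=B["str"+s]-B["bot"+s];print("tilt",np.degrees(np.arctan2(-d[0],d[2])),np.linalg.norm(d))
E
```

```text
w4 72 [154.65 183.14] [29.53 34.4 ] 151.8
w5 72 [208.26  92.68] [22.04 34.01] 156.5
w6 72 [230.17  98.87] [14.41 34.19] 164.3
tri [ 0.73909623 -0.27266444  0.23860903] [0.0003, 0.0005, 0.0007]
all [ 0.7394 -0.2729  0.2378] [ 8.17 13.13] 0.0191 rms 0.9327433982422979
single 0 [6.56 8.03] 0.0188
single 1 [6.45 9.34] 0.0183
single 2 [8.   8.16] 0.0161
botL [ 0.7966 -0.3185  0.2181] [0.0004, 0.0003, 0.0005]
botR [ 0.7787 -0.2152  0.2219] [0.0017, 0.0015, 0.0031]
strL [ 0.7795 -0.3161  0.2677] [0.0002, 0.0002, 0.0003]
strR [ 0.7693 -0.2207  0.2665] [0.0004, 0.0004, 0.0003]
az 9.846745233920124 0.10485766274889301
az 6.075032237706736 0.09598713939903426
tilt 19.07223159553579 0.05256197779030877
tilt 11.89704710468896 0.04589760157651079
```

```bash
cat > lens3.py <<'E'
exec(open("lens2.py").read().split("P=[];C=[]")[0])
src=open("lens2.py").read()
P=[];C=[]
for n,s in [("w4",(155.5,183)),("w5",(208,91)),("w6",(230,98))]:
    c,im=load(n);g=cv2.GaussianBlur(im.astype(np.float32),(0,0),.5)[...,2]
    for it in range(3):
        E=[]
        for t in np.linspace(0,2*np.pi,73)[:-1]:
            r=np.arange(0,32,.1);v=map_coordinates(g,[s[1]+r*np.sin(t),s[0]+r*np.cos(t)],order=1)
            b=np.nonzero((v>70)&(r>7))[0]
            if len(b):E.append((s[0]+r[b[0]]*np.cos(t),s[1]+r[b[0]]*np.sin(t)))
        E=np.array(E,np.float32)
        for _ in range(3):
            e=cv2.fitEllipse(E);a=np.radians(e[2]);q=E-e[0]
            x=q[:,0]*np.cos(a)+q[:,1]*np.sin(a);y=-q[:,0]*np.sin(a)+q[:,1]*np.cos(a)
            k=np.abs(np.hypot(x/(e[1][0]/2),y/(e[1][1]/2))-1)<.07
            if k.sum()>20:E=E[k]
        s=e[0]
    print(n,len(E),np.round(e[0],2),np.round(e[1],2),round(e[2],1));P.append((c,E));C.append((c,e[0]))
exec(src[src.index("X,err"):])
E
python3 lens3.py
```

```text
w4 69 [153.55 183.33] [35.98 44.41] 154.9
w5 72 [207.3   92.81] [27.57 44.  ] 157.0
w6 70 [229.41  98.33] [19.67 50.52] 163.8
tri [ 0.73892042 -0.27264286  0.24001472] [0.0002, 0.0002, 0.0004]
all [ 0.7388 -0.2725  0.2391] [ 8.24 10.66] 0.0237 rms 0.5962523767861951
single 0 [ 7.63 10.54] 0.024
single 1 [ 7.42 10.85] 0.0236
single 2 [9.96 9.67] 0.0235
```

```bash
cat > goal.py <<'E'
from h import *
from plant import ctrl
L=np.array([.7388,-.2726,.2395]);az,ti=np.radians([8.2,11.])
n=np.array([-np.cos(az)*np.cos(ti),-np.sin(az)*np.cos(ti),-np.sin(ti)])
zb=np.array([-np.sin(ti)*np.cos(az),-np.sin(ti)*np.sin(az),np.cos(ti)]);yb=np.cross(zb,n)
T=L+.25*n+.0125*n+.0445*zb
G=np.c_[np.cross(n,-zb),n,-zb]
o=ctrl.get_obs();R0=R.from_euler("xyz",o["orientation"],degrees=True).as_matrix()
rv=np.degrees(R.from_matrix(R0.T@G).as_rotvec())
print(o["clock"],o["tool_pos"],"T",T.round(4),R.from_matrix(G).as_euler("xyz",degrees=True).round(2))
print("rot rows",(rv/4).round(3),"shift after rot",(G.T@(T-o["tool_pos"])/.025).round(3),"dist/deg",np.linalg.norm(T-o["tool_pos"]),np.linalg.norm(rv))
E
python3 goal.py
```

```text
14.825 [ 0.54863209 -0.15232804  0.42808395] T [ 0.4754 -0.3106  0.2331] [-169.     0.   -81.8]
rot rows [-3.467 -0.635 -1.97 ] shift after rot [5.847 5.222 6.93 ] dist/deg 0.26158912932430467 16.14998210052646
```

Request:
play_rows(
  motion=[
    {"x":0,"y":0,"z":0,"rx":-0.87,"ry":-0.16,"rz":-0.49},
    {"x":0,"y":0,"z":0,"rx":-0.87,"ry":-0.16,"rz":-0.49},
    {"x":0,"y":0,"z":0,"rx":-0.87,"ry":-0.16,"rz":-0.49},
    {"x":0,"y":0,"z":0,"rx":-0.86,"ry":-0.16,"rz":-0.49},
    {"x":0.3,"y":0.3,"z":0.35,"rx":0,"ry":0,"rz":0},
    {"x":0.65,"y":0.58,"z":0.77,"rx":0,"ry":0,"rz":0},
    {"x":0.65,"y":0.58,"z":0.77,"rx":0,"ry":0,"rz":0},
    {"x":0.65,"y":0.58,"z":0.77,"rx":0,"ry":0,"rz":0},
    {"x":0.65,"y":0.58,"z":0.77,"rx":0,"ry":0,"rz":0},
    {"x":0.65,"y":0.58,"z":0.77,"rx":0,"ry":0,"rz":0},
    {"x":0.65,"y":0.58,"z":0.77,"rx":0,"ry":0,"rz":0},
    {"x":0.65,"y":0.58,"z":0.77,"rx":0,"ry":0,"rz":0},
    {"x":0.65,"y":0.58,"z":0.77,"rx":0,"ry":0,"rz":0},
    {"x":0.35,"y":0.28,"z":0.42,"rx":0,"ry":0,"rz":0},
    {"x":0,"y":0,"z":0,"rx":0,"ry":0,"rz":0},
    {"x":0,"y":0,"z":0,"rx":0,"ry":0,"rz":0},
  ],
)

```text
clock: 16.82
tool_pos: [0.4765, -0.31, 0.2349]
orientation: [-168.8, -0.0, -81.8]
force: [-1.3, 0.5, -1.2]
opening: 0.0149
gripper_force: 30.0
```

```bash
python3 goal.py; python3 - <<'E'
from h import *
from plant import cams
c,im=shot('w7');s=cams.snapshot("side");t=cams.snapshot("top");cv2.imwrite("pics/s7.png",s);cv2.imwrite("pics/t7.png",t)
S,T=cams.get_calibration("side"),cams.get_calibration("top")
D=np.array([.4959,-.3076,.1918]);print(proj(S,D),proj(T,D),"cam moved?",cv2.absdiff(t,cv2.imread("pics/top0.png"))[70:165,410:520].max())
o=np.zeros((600,800,3),np.uint8)
o[:300,:400]=cv2.resize(im,(400,300))
u=proj(T,D).astype(int);a=t[u[1]-75:u[1]+75,u[0]-100:u[0]+100];o[:300,400:]=cv2.resize(a,(400,300)) if a.shape[:2]==(150,200) else 0
u=proj(S,D).astype(int);a=s[u[1]-75:u[1]+75,u[0]-100:u[0]+100];o[300:,:400]=cv2.resize(a,(400,300))
a=s[250:400,230:430];o[300:,400:]=cv2.resize(a,(400,300))
cv2.imwrite("pics/m5.png",np.clip(255*(o/255.)**.7,0,255).astype(np.uint8))
E
```

```text
16.825 [ 0.47646209 -0.31002878  0.23486566] T [ 0.4754 -0.3106  0.2331] [-169.     0.   -81.8]
rot rows [-0.04  -0.009  0.009] shift after rot [0.015 0.06  0.061] dist/deg 0.0021565201568908773 0.16582618331710255
[344.29128045 156.48832696] [494.46320361 280.95236345] cam moved? 19
```

View pics/m5.png

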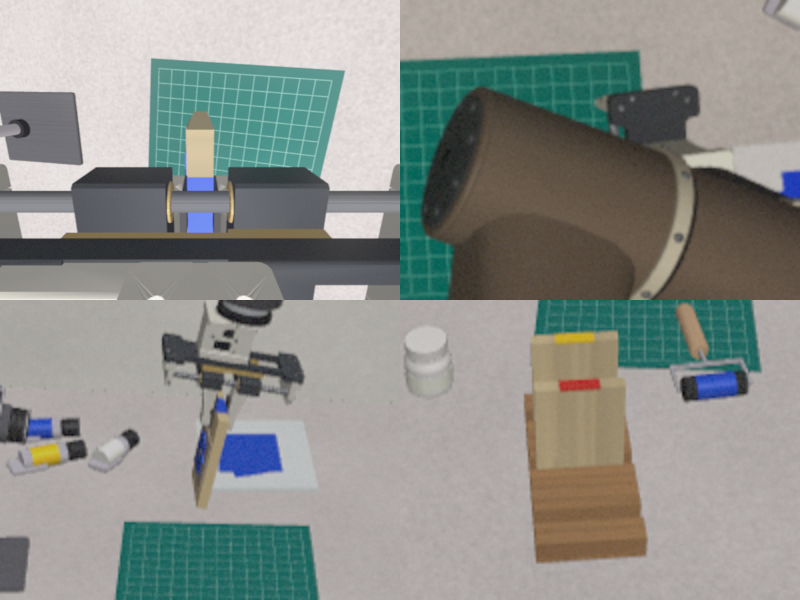

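```bash
python3 - <<'E'
from h import *
from plant import ctrl
o=ctrl.get_obs();Rm=R.from_euler("xyz",o["orientation"],degrees=True).as_matrix()
c,im=load("w7");col=im[150:300,312:330].mean(1);g=np.abs(np.diff(col.sum(1)));print([(150+i,round(g[i])) for i in g.argsort()[-6:]])
for v in (204,205,206,207,208):
    p,d=ray(c,(320,v));p=Rm.T@(p-o["tool_pos"]);d=Rm.T@d
    print(v,(p+d*(-.033-p[2])/d[2]).round(4))
h=cv2.cvtColor(im,cv2.COLOR_BGR2HSV)
for r in(215,240,265,290,350):
    x=np.nonzero(im[r,280:360].astype(int).sum(1)>330)[0]+280;print(r,x.min() if len(x) else 0,x.max() if len(x) else 0)
E
```

```text
[(np.int64(161), 44), (np.int64(159), 54), (np.int64(160), 61), (np.int64(162), 71), (np.int64(206), 97), (np.int64(207), 122)]
204 [ 0.0492  0.0012 -0.033 ]
205 [ 0.0489  0.0012 -0.033 ]
206 [ 0.0485  0.0012 -0.033 ]
207 [ 0.0482  0.0012 -0.033 ]
208 [ 0.0478  0.0012 -0.033 ]
215 289 351
240 287 349
265 286 346
290 283 358
350 301 339
```

Request:
play_rows(
  motion=[
    {"x":0.08,"y":0.06,"z":0.06,"rx":-0.04,"ry":0,"rz":0},
    {"x":0,"y":0,"z":0,"rx":0,"ry":0,"rz":0},
    {"x":0,"y":0,"z":0,"rx":0,"ry":0,"rz":0},
    {"x":0,"y":0,"z":0,"rx":0,"ry":0,"rz":0},
    {"x":0,"y":0,"z":0,"rx":0,"ry":0,"rz":0},
    {"x":0,"y":0,"z":0,"rx":0,"ry":0,"rz":0},
  ],
)

```text
clock: 17.73
tool_pos: [0.4751, -0.3123, 0.2321]
orientation: [-169.1, 0.0, -81.8]
force: [-0.1, -0.0, -0.7]
opening: 0.0152
gripper_force: 30.0
```

```bash
python3 goal.py; python3 -c "
from plant import workorder,ctrl
o=ctrl.get_obs();print(o['qvel'].round(2),o['opening'],o['gripper_force'])
print(workorder.close_job())"
```

```text
17.725 [ 0.47514723 -0.31226356  0.23212858] T [ 0.4754 -0.3106  0.2331] [-169.     0.   -81.8]
rot rows [0.02  0.003 0.005] shift after rot [-0.066 -0.025 -0.035] dist/deg 0.0019665727117910343 0.08407852829193847
[ 0.05  0.04 -0.   -0.03 -0.06  0.03] 0.015197693851730322 29.99747335910797
the job is handed in; nothing more can be done
None
```

The job is handed in at 17.7 s: the arm is holding the star block still by its bare top strip, star upright and leaned back about 11° towards the lens, centred about 25 cm away. The lens tilt (10–11° by fits to its front rim) is the least certain figure, and the last pictures showed nothing else moved.

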